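# Clamp a turning blank in the drilling jig

### The arm

A 7-joint arm with a two-finger parallel gripper is mounted at the origin on a cart in front of the work surface, level with it; the furniture and walls round the work are solid. World frame = base frame: x ahead of the robot, y to its left, z up, the work surface at z = 0. Lengths are in m, angles in rad, forces in N, time in s.
With the tool pointing down it reaches from about 0.425 to 1.025 m from the base axis. Payload 9.4 kg.
Tool frame: the origin (TCP) lies midway between the tips of the shut fingers; the grasp point (between the pads) lies 19 mm behind it (grasp_offset is the distance from the TCP to the grasp point, in m); z points along the fingers, x is the direction in which the jaws open and shut, and the axes are right-handed (so a half turn about z gives the same grasp; the last joint's range is limited). The gripper opens to 93 mm and grips with 3 to 60 N. Pads are 15 mm wide; open, the fingers measure 128 mm over their backs; the gripper's body (75 mm by 188 mm) begins 65 mm behind the grasp point.
Start: joints at [1.134, 0.599, -0.003, 1.599, 0.002, 0.943, -0.08], TCP at [0.255, -0.679, 0.219] pointing down, gripper open.
Joint ranges: [-2.57, 2.57], [-0.35, 1.97], [-1.29, 1.29], [0.11, 2.56], [-1.05, 4.19], [0.11, 1.86], [-2.63, 2.63]. Speed limits (rad/s): [2.22, 2.22, 3.01, 3.01, 3.14, 3.14, 3.14].

### API

Orientations are given as a 3x3 rotation matrix whose columns are the frame's x, y, z axes.
In Python, from bench import read_state, grab_frame, calibration, sign_off, grasp_offset gives the robot as it stands.
- The arm moves only by the shell command python3 -m inch 'ROWS' [FORCE]. ROWS is a JSON object of lists of equal length, an entry for each row: "delta_rot": the turn, a rotation vector about the world's x, y, z in degrees, a list of three; "dp": the shift along the world's x, y, z in mm, a list of three; "fingers": the finger opening in mm, from 0 to 93. A call has 1 to 10 rows; each row is the pose to reach, as a shift and turn from the pose measured when the call began; what a row does not reach only later rows make up. A row lasts 1/12 s, in which the tool goes at most 41.7 mm and 7.16 degrees, less where a joint would pass 70% of its speed; a pose out of reach is approached as far as the arm can. A call with a gripper value outside its range is refused whole. The fingers move at their own pace and stop on an object; FORCE is the grip in N (left out, the last holds). Time passes only in rows, so rows that repeat a pose let the fingers close. It gives the time, the measured TCP pose, the force and the opening at its end, in the units of the state.
- read_state(): the state, without advancing time (a new reading comes with each control period).
- grab_frame(name): name is "side" or "top" or "wrist"; returns the picture (420x560x3 uint8, red, green, blue); there is no depth.
- calibration(name): a dict with "fx", "fy", "cx", "cy" (pixels), "position" and "attitude" of the camera in the world. Camera axes: x right, y up, looking along -z (the intrinsics and any distortion apply to the point x, -y, -z); pixel columns grow to the right and rows downward; lengths in m; the calibration is good to about 2 mm. A picture is of the moment at which its call begins: read the wrist's pose just before it. calibration takes no time and is no camera call; for the wrist camera it gives the pose at the moment of the call.
- sign_off(): hands the job in, once; it reports no verdict.
The state is a dict: "time": time; "qpos": joint angles; "qd": joint speeds; "joint_torque": joint torques, N m; "position": TCP position; "tool_rot": TCP orientation; "wrist_force": force on the tool from outside, world axes, zero at the start; "torque": the same for the moment, N m; "width": finger opening in m.
Only numpy, scipy, OpenCV 4.12 (cv2) and the standard library are available. Lean on these libraries where they do the work, as an engineer would, in place of code of your own. Each camera call takes 0.05 s, during which the arm holds its last target.

### The job

Get the light wooden blank ready for drilling: push it along its channel with the fingertips until its end is fully home against the aluminium stop, then push the red clamp handle back and down, past its dead point, until it snaps into lock with the rubber foot pressing on the blank. Only push: do not pinch or lift the blank, and leave the other things on the bench where they are.

Things in the scene. Friction and masses are not known exactly. Their poses are not given: they have to be found in the camera images.
- jig: Drilling jig fixed flat on the bench: plywood base 150 (x) x 240 (y) x 18 mm; origin at the centre of its underside. A channel 25 mm wide runs along jig y at jig x = -45 mm between aluminium fences (14 mm high above the plywood, 14 mm thick) from jig y = 0 to +100, where a stop block closes it; at negative y no fences. A steel toggle clamp stands on the +x side at jig y = +40.
- stop_face (a point): Centre of the face of the aluminium stop block that the blank must touch (jig x = -45, y = +100 mm), 29 mm above the bench, axes as the jig's; the face looks along jig -y. The block is 53 mm wide, 34 mm high above the plywood and 14 mm thick.
- light_blank: Loose light wooden turning blank, a square stick 22 x 150 x 22 mm, 0.07 to 0.14 kg, lying in the channel on the plywood, its y along jig y; origin at the centre of its underside, 18 mm above the bench. At the start its front (+y) end is 25 to 60 mm short of the stop; its rear part stands free behind the fences.
- blank_tail (a point): Centre of the rear (-y) end face of the light blank, where it can be pushed; 11 mm above the plywood.
- clamp_handle (a joint): Clamp handle's angle about its pivot (parallel to jig y), rad. 0 = open (leaning 0.2 rad from upright to jig +x), 1.3 = locked, at its stop (1.5 rad from upright, nearly level, pointing to jig +x). Starts at 0 to 0.15. Dead point 1.05: short of it a spring throws the handle back to about 0.1 when let go (up to about 8 N at the grip); past it the spring snaps it to 1.3 and holds it.
- handle_grip (a point): Point on the centreline of the red handle, 110 mm from the pivot. The red grip is a round rod 18 mm thick from 41 to 132 mm from the pivot; it moves in the vertical plane jig y = +40 mm.
- handle_pivot (a point): Centre of the handle's pivot pin (jig x = +35, y = +40 mm), 63 mm above the bench, fixed to the jig, axes as the jig's. The steel bracket round it is 25 mm wide in y and ends 73 mm above the bench. The hold-down arm, raised while open, stands in front of the handle (jig x = -45 to 0), up to 125 mm above the bench; it comes down as the handle goes back.
- clamp_pad: Sprung black rubber foot, 18 mm across, at the end of the hold-down arm; origin on the arm's centreline, 27 mm above the foot's sole along the foot's z. With the handle locked it comes down on the blank over jig x = -45, y = +40 mm and presses with about 6 N.
- dark_blank: Bystander: dark wooden turning blank 22 x 150 x 22 mm lying on the bench; origin at the centre of its underside, long side along its y.
- sanding_block: Bystander: brown sanding block 52 x 68 x 24 mm on the bench; origin at the centre of its underside.
- wax_tin: Bystander: round wood-coloured tin with a grey lid, 79 mm across, 47 mm high, on the bench to the right of the jig; origin at the centre of its underside.
Not all that is in view belongs to the job. There is more than one size of the light_blank; the job needs the larger.

How it is judged:
On the way, in this order (a step that is already met when the one before it is completed fails the run):
1. the light blank is fully home against the stop (gap under 4 mm) while the clamp is still open (y of light_blank in the frame of stop_face above -0.079 m and value of joint clamp_handle below 0.5 rad), for 0.2 s.
2. the handle is past its dead point and snapped into lock (value of joint clamp_handle above 1.22 rad), for 0.2 s.
At the end, for the whole second after the job is handed in: The handle stays locked by itself (joint above 1.22 of 1.3 rad), the light blank lies at rest in the channel within 4 mm of the stop and 5 mm of the channel's line, and the rubber foot presses on it with more than 2 N (value of joint clamp_handle above 1.22 rad and y of light_blank in the frame of stop_face above -0.079 m and x of light_blank in the frame of stop_face between -0.005 and 0.005 m and contact force between clamp_pad and light_blank above 2 N and linear speed of light_blank below 0.02 m/s); the robot touches nothing.
It fails at once if the light blank is lifted more than 12 mm or tipped (height (world z) of light_blank above 0.03 m or angle between light_blank's own z axis and vertical above 0.2 rad).
It fails at once if another thing on the bench is moved more than 20 mm (distance of any of dark_blank, sanding_block, wax_tin from where it was at the start of the episode above 0.02 m).
It fails at once if the light blank is pinched or pressed hard by the fingers (over 35 N) (contact force between the fingers and light_blank above 35 N).
It also fails if it takes over 48 s, if anything falls off the work surface, if the arm or the gripper's body presses on something with over 40 N, if the wrist force passes 120 N, or if a joint passes its speed limit or range.

## Working session

There is one attempt and no reset: what is moved stays moved. The work goes in short steps, Python scripts to look and compute and a shell command to move; the robot and the scene stay as the last step left them, time stands still between calls to the robot, and variables do not carry over. Pictures are saved under pics/ and viewed, and the job is handed in when it is done.

```bash
ls; mkdir -p pics; python3 - <<'E'
from bench import *
import cv2
s=read_state();print(s['time'],s['position'],s['tool_rot'],s['width'],s['wrist_force'],grasp_offset)
for n in ['side','top','wrist']:
    c=calibration(n);print(n,c)
    cv2.imwrite(f'pics/{n}0.png',grab_frame(n)[:,:,::-1])
E
```

```text
pics
0.0 [ 0.25505755 -0.67811778  0.21777133] [[ 3.52129817e-01 -9.35950908e-01 -7.00057232e-04]
 [-9.35949864e-01 -3.52130476e-01  1.40700612e-03]
 [-1.56340014e-03  1.59769666e-04 -9.99998765e-01]] 0.09295401213925826 [ 0.28062267 -0.32235056  0.61005629] 0.0188
side {'fx': 382.6098979436446, 'fy': 382.6098979436446, 'cx': 279.13967603066965, 'cy': 205.23212703286998, 'position': array([0.47148975, 0.58259502, 0.49136718]), 'attitude': array([[-9.99959914e-01, -8.43396801e-04,  8.91393283e-03],
       [ 8.50016532e-03, -4.02266844e-01,  9.15483006e-01],
       [ 2.81366418e-03,  9.15522078e-01,  4.02257888e-01]])}
top {'fx': 433.2594220971185, 'fy': 433.2594220971185, 'cx': 283.52028877403285, 'cy': 212.1758991615579, 'position': array([ 0.3330326 , -0.25551817,  1.06892299]), 'attitude': array([[-0.00598751,  0.98965772, -0.14332394],
       [-0.99975533, -0.00287231,  0.0219324 ],
       [ 0.0212939 ,  0.1434202 ,  0.98943278]])}
wrist {'fx': 310.69724502972855, 'fy': 310.69724502972855, 'cx': 279.8978669327897, 'cy': 206.9851328476212, 'position': array([ 0.33070671, -0.64943516,  0.38407575]), 'attitude': array([[ 3.53108233e-01,  8.95043846e-01,  2.72417124e-01],
       [-9.35582386e-01,  3.37937884e-01,  1.02389379e-01],
       [-4.17082960e-04, -2.91023195e-01,  9.56715907e-01]])}
```

View pics/side0.png

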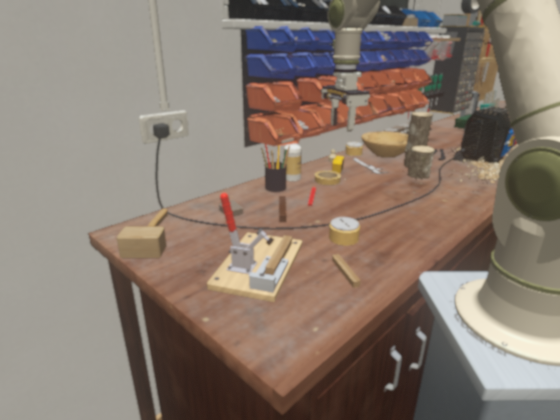

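View pics/top0.png

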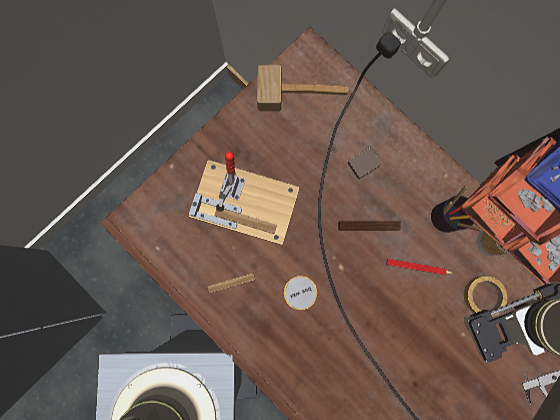

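View pics/wrist0.png

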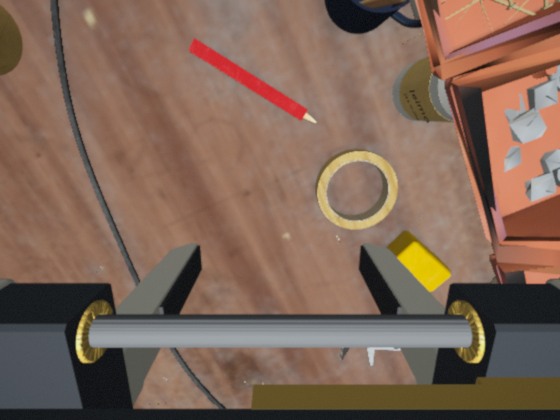

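The side and top views show the jig with its stop to the left (top px ~195,205), the red handle at (230,162), and the light blank in the channel with its tail near (275,230). The short light stick at (232,283) is a decoy. The dark blank is at (369,225), the tin at (300,293) and the sanding block at (364,162).

```bash
python3 - <<'E'
import cv2
i=cv2.imread('pics/top0.png')[140:260,170:320]
cv2.imwrite('pics/top0z.png',cv2.resize(i,None,fx=5,fy=5,interpolation=cv2.INTER_CUBIC))
i=cv2.imread('pics/side0.png')[180:310,180:330]
cv2.imwrite('pics/side0z.png',cv2.resize(i,None,fx=4.5,fy=4.5,interpolation=cv2.INTER_CUBIC))
E
```

```text
(no output)
```

View pics/top0z.png

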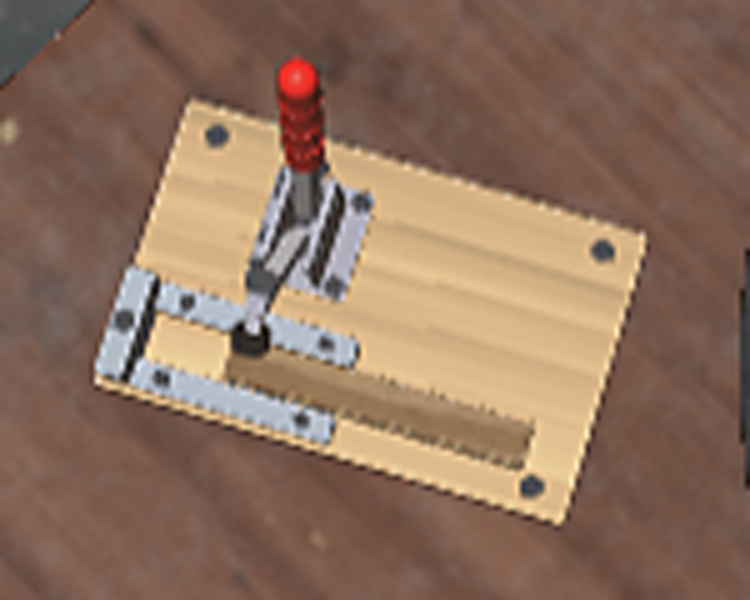

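View pics/side0z.png

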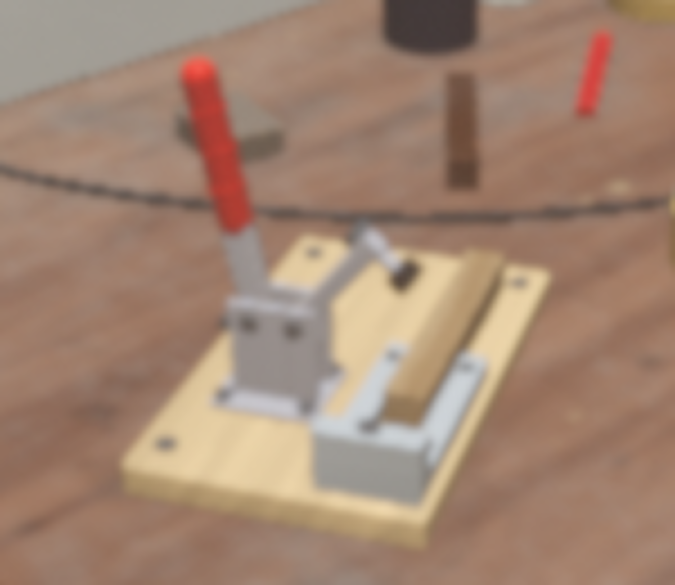

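Zoomed top view: plywood corners near (192,100), (647,236), (562,523) and (96,384); blank top rear corners (534,425) and (518,468); handle ball (297,78).

```bash
cat > h.py <<'E'
import numpy as np, cv2
from bench import *
def ray(c,u,v):
    d=np.array([(u-c['cx'])/c['fx'],-(v-c['cy'])/c['fy'],-1.]);return c['position'],c['attitude']@d
def onz(c,u,v,z):
    p,d=ray(c,u,v);return p+d*(z-p[2])/d[2]
def proj(c,P):
    q=c['attitude'].T@(np.asarray(P)-c['position']);return c['cx']+c['fx']*q[0]/-q[2],c['cy']-c['fy']*q[1]/-q[2]
E
python3 - <<'E'
from h import *
c=calibration('top')
f=lambda p,z:onz(c,170+(p[0]+.5)/5-.5,140+(p[1]+.5)/5-.5,z)
C=[f(p,.018)[:2] for p in [(190,98),(648,236),(562,524),(95,385)]]
C=np.array(C);print(C.round(4))
for i in range(4):print(np.linalg.norm(C[i]-C[(i+1)%4]))
o=C.mean(0)
# model corners: TL=(+75,+120) TR=(75,-120) BR=(-75,-120) BL=(-75,120)
M=np.array([[75,120],[75,-120],[-75,-120],[-75,120]])/1e3
H=M.T@(C-o);a=np.arctan2(H[0,1]-H[1,0],H[0,0]+H[1,1])
R=np.array([[np.cos(a),-np.sin(a)],[np.sin(a),np.cos(a)]])
print('o',o,'yaw deg',np.degrees(a)); print('res',(C-o-M@R.T).round(4))
J=lambda p:(R.T@(np.array(p)[:2]-o)).round(4)
for n,p,z in [('rear',(534,425),.04),('rear',(518,468),.04),('front',(235,345),.04),('front',(226,380),.04),
  ('fenceR',(358,342),.032),('fence end',(332,440),.032),('fence',(333,412),.032),('stop',(127,266),.052),('stop',(158,280),.052),('stop',(124,380),.052)]: print(n,J(f(p,z)))
w=lambda x,y,z:np.r_[R@[x,y]+o,z].round(4)
print('tail',w(-.045,-.1,.029),'pivot',w(.035,.04,.063))
for n in['top','side']:
    k=calibration(n)
    for q in(0,.15):
        t=.2+q; print(n,q,[np.round(proj(k,w(.035+r*np.sin(t),.04,.063+r*np.cos(t))),1) for r in(.041,.11,.132)])
    print([np.round(proj(k,w(x,y,.018)),1) for x,y in M])
E
```

```text
[[ 0.6189 -0.0908]
 [ 0.5486 -0.318 ]
 [ 0.4063 -0.2747]
 [ 0.475  -0.0474]]
0.2378150127184023
0.14874515096075044
0.2373923245314342
0.1502515368484203
o [ 0.51221147 -0.18272413] yaw deg -16.969885618556418
res [[-0.0001 -0.001 ]
 [-0.0003  0.0014]
 [ 0.0009  0.001 ]
 [-0.0005 -0.0014]]
rear [-0.0346 -0.0925]
rear [-0.0565 -0.0912]
front [-0.039   0.0557]
front [-0.0563  0.0546]
fenceR [-0.0196  0.0008]
fence end [-0.0686 -0.0015]
fence [-0.0555  0.0021]
stop [-0.0189  0.1143]
stop [-0.0211  0.0982]
stop [-0.0713  0.0985]
tail [ 0.44   -0.2652  0.029 ] pivot [ 0.5574 -0.1547  0.063 ]
top 0 [array([230.7, 172.2]), array([229.5, 158.8]), array([229. , 154.1])]
top 0.15 [array([231.5, 170. ]), array([231.9, 152.5]), array([232.1, 146.3])]
[array([207.2, 159.2]), array([299.8, 186.7]), array([282.4, 244.7]), array([188.1, 216.4])]
side 0 [array([232.7, 231.8]), array([225.2, 202.6]), array([222.8, 192.9])]
side 0.15 [array([230.2, 232.2]), array([218.5, 203.7]), array([214.6, 194.3])]
[array([205.7, 282.7]), array([246.6, 231.8]), array([301.6, 239.7]), array([273.8, 295.4])]
```

The jig fit agrees with the given sizes to within about 1 mm: yaw −17°, blank gap about 42 mm, handle about 0. Next I'll shut the fingers, turn the tool so its x lies along jig x, and travel at height to a spot behind the tail.

```bash
python3 -m inch '{"dp":[[15,33,0],[32,71,0],[50,110,0],[68,149,0],[86,188,0],[104,227,0],[122,266,0],[140,305,0],[158,344,0],[170,375,0]],"delta_rot":[[0,0,4],[0,0,10],[0,0,16],[0,0,22],[0,0,28],[0,0,34],[0,0,40],[0,0,46],[0,0,52],[0,0,52.4]],"fingers":[0,0,0,0,0,0,0,0,0,0]}' 10
python3 - <<'E'
from h import *
c=calibration('top')
for n,u,v,z in [('tin',300,293,.047),('mallet',270,87,.05),('decoy',232,283,.02),('dark',369,225,.022),('block',364,162,.024)]:print(n,onz(c,u,v,z).round(3))
s=read_state();print(s['tool_rot'].round(3))
E
```

```text
time: 0.98
position: [0.4254, -0.3021, 0.218]
tool_rot: [[0.958, -0.286, -0.001], [-0.286, -0.958, 0.0], [-0.001, 0.0, -1.0]]
wrist_force: [1.3, 0.4, -0.4]
width: 0.031
tin [ 0.291 -0.315  0.047]
mallet [ 0.794 -0.246  0.05 ]
decoy [ 0.315 -0.155  0.02 ]
dark [ 0.452 -0.487  0.022]
block [ 0.61  -0.48   0.024]
[[ 0.958 -0.286 -0.001]
 [-0.286 -0.958  0.   ]
 [-0.001  0.    -1.   ]]
```

```bash
python3 -m inch '{"dp":[[9,18,-10],[9,18,-40],[9,18,-75],[9,18,-110],[9,18,-140],[9,18,-160],[9,18,-170],[9,18,-170]],"delta_rot":[[0,0,-0.4],[0,0,-0.4],[0,0,-0.4],[0,0,-0.4],[0,0,-0.4],[0,0,-0.4],[0,0,-0.4],[0,0,-0.4]],"fingers":[0,0,0,0,0,0,0,0]}'
python3 - <<'E'
from h import *
i=grab_frame('wrist')[:,:,::-1];cv2.imwrite('pics/w1.png',i)
i=grab_frame('top')[:,:,::-1][140:260,170:320];cv2.imwrite('pics/t1.png',cv2.resize(i,None,fx=5,fy=5))
E
```

```text
time: 1.65
position: [0.4336, -0.2834, 0.0461]
tool_rot: [[0.956, -0.292, -0.004], [-0.292, -0.956, 0.002], [-0.004, -0.001, -1.0]]
wrist_force: [0.4, 1.6, -0.4]
width: 0.0005
```

View pics/w1.png

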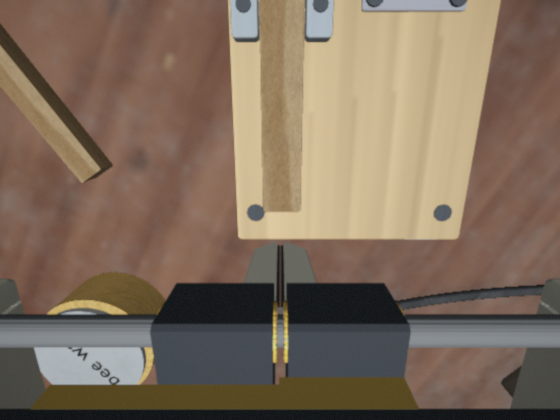

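View pics/t1.png

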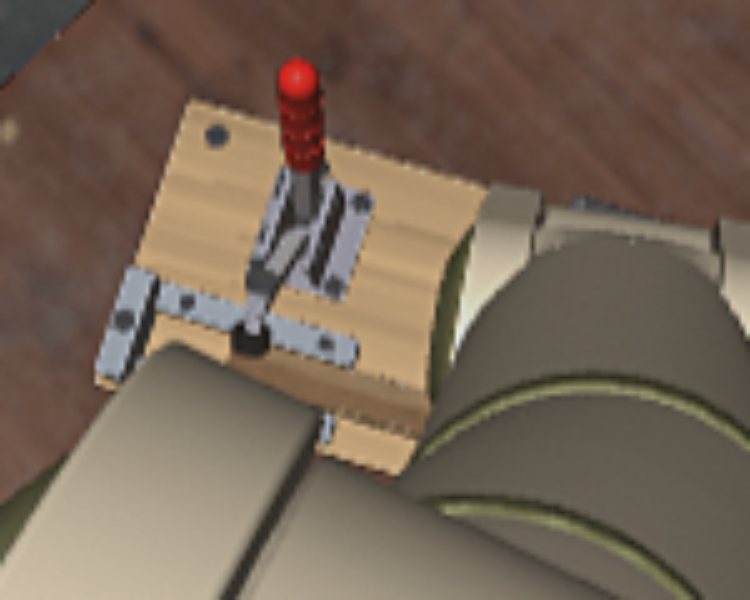

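The wrist view shows the blank straight ahead of the shut fingers: tail centred at px (282,~205), finger seam at column 280. The tail is still clear of the tips. I'll check its position from this view.

```bash
python3 - <<'E'
from h import *
c=calibration('wrist');o=np.array([.5122,-.1827]);a=np.radians(-17);R=np.array([[np.cos(a),-np.sin(a)],[np.sin(a),np.cos(a)]])
for u,v,z in [(282,212,.018),(264,211,.018),(301,211,.018),(238,239,.018),(460,239,.018)]:print((R.T@(onz(c,u,v,z)[:2]-o)).round(4))
print('tcp',(R.T@(read_state()['position'][:2]-o)).round(4), 'dir y',R[:,1])
E
```

```text
[-0.0435 -0.1017]
[-0.0554 -0.101 ]
[-0.0309 -0.101 ]
[-0.0735 -0.1211]
[ 0.0781 -0.1209]
tcp [-0.0445 -0.1196] dir y [0.2923717  0.95630476]
```

The edge at z=0.04 gives the tail at about −0.094, which agrees with the top view. Now I'll go down to z≈0.026 and push along jig y, stopping just short of home.

```bash
python3 -m inch '{"dp":[[0,0,-12],[0,0,-20],[0,0,-20],[3,9.6,-20],[5,15.3,-20],[7,22,-20],[9,29.6,-20],[11.7,38.2,-20],[14,45.9,-20],[16,52.6,-20]],"delta_rot":[[0,0,0],[0,0,0],[0,0,0],[0,0,0],[0,0,0],[0,0,0],[0,0,0],[0,0,0],[0,0,0],[0,0,0]],"fingers":[0,0,0,0,0,0,0,0,0,0]}'
python3 - <<'E'
from h import *
i=grab_frame('wrist')[:,:,::-1];cv2.imwrite('pics/w2.png',i)
E
```

```text
time: 2.58
position: [0.4511, -0.2303, 0.0285]
tool_rot: [[0.956, -0.292, -0.001], [-0.292, -0.956, 0.0], [-0.001, 0.0, -1.0]]
wrist_force: [-0.7, -0.8, 0.6]
width: 0.0006
```

View pics/w2.png

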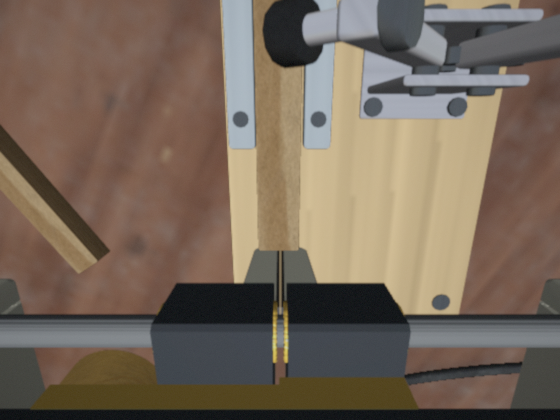

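The fingertips are on the tail at px (280,250) and the blank is straight between the fences. About 6 mm remains, so I'll push on gently and watch the force.

```bash
python3 -m inch '{"dp":[[0.6,1.9,0],[1.2,3.8,0],[1.5,4.8,0],[1.8,5.7,0],[1.8,5.7,0]],"delta_rot":[[0,0,0],[0,0,0],[0,0,0],[0,0,0],[0,0,0]],"fingers":[0,0,0,0,0]}'
```

```text
time: 3.05
position: [0.4519, -0.2265, 0.0285]
tool_rot: [[0.956, -0.294, -0.003], [-0.294, -0.956, -0.002], [-0.002, 0.003, -1.0]]
wrist_force: [-3.8, -12.2, 0.8]
width: 0.0006
```

Motion stopped with about 13 N, purely axial, which is what a stop contact would give. I'll back off, rise, and check the gap.

```bash
python3 -m inch '{"dp":[[-2,-6,0],[-5,-17,0],[-6,-19,10],[-6,-19,45],[-6,-19,85],[-6,-19,125],[-6,-19,165],[-6,-19,185],[-6,-19,185]],"delta_rot":[[0,0,0],[0,0,0],[0,0,0],[0,0,0],[0,0,0],[0,0,0],[0,0,0],[0,0,0],[0,0,0]],"fingers":[0,0,0,0,0,0,0,0,0]}'
python3 - <<'E'
from h import *
c=calibration('wrist');i=grab_frame('wrist')[:,:,::-1];cv2.imwrite('pics/w3.png',i)
i=grab_frame('side')[:,:,::-1][180:310,180:330];cv2.imwrite('pics/s3.png',cv2.resize(i,None,fx=4.5,fy=4.5,interpolation=cv2.INTER_CUBIC))
i=grab_frame('top')[:,:,::-1][140:260,170:320];cv2.imwrite('pics/t3.png',cv2.resize(i,None,fx=5,fy=5,interpolation=cv2.INTER_CUBIC))
print(repr(c))
E
```

```text
time: 3.8
position: [0.4477, -0.246, 0.2188]
tool_rot: [[0.956, -0.295, 0.005], [-0.295, -0.956, -0.006], [0.006, 0.004, -1.0]]
wrist_force: [1.5, -0.5, 0.1]
width: 0.0009
{'fx': 310.69724502972855, 'fy': 310.69724502972855, 'cx': 279.8978669327897, 'cy': 206.9851328476212, 'position': array([ 0.47046476, -0.16717163,  0.38472702]), 'attitude': array([[ 0.95594545,  0.28212699,  0.08107191],
       [-0.29348165,  0.91285877,  0.28382635],
       [ 0.00606787, -0.29511563,  0.95544228]])}
```

View pics/w3.png

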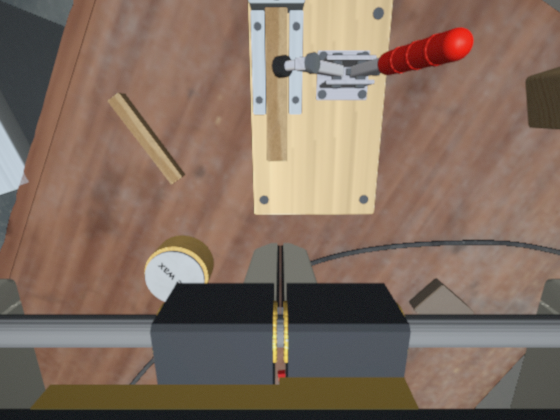

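View pics/s3.png

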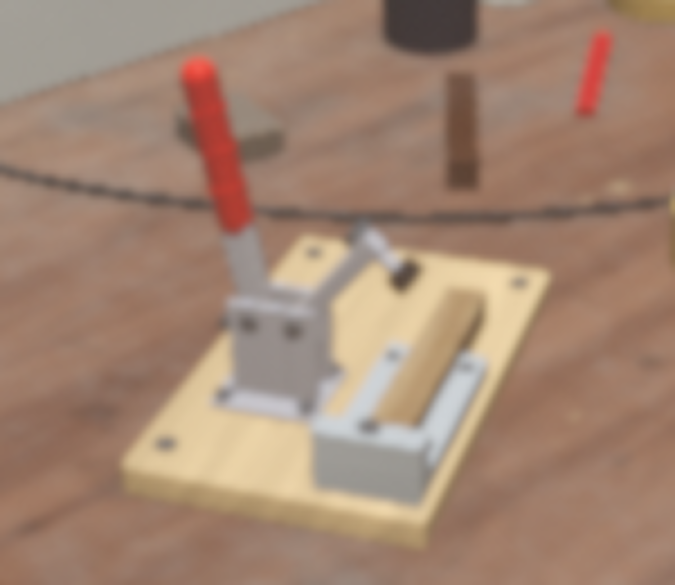

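View pics/t3.png

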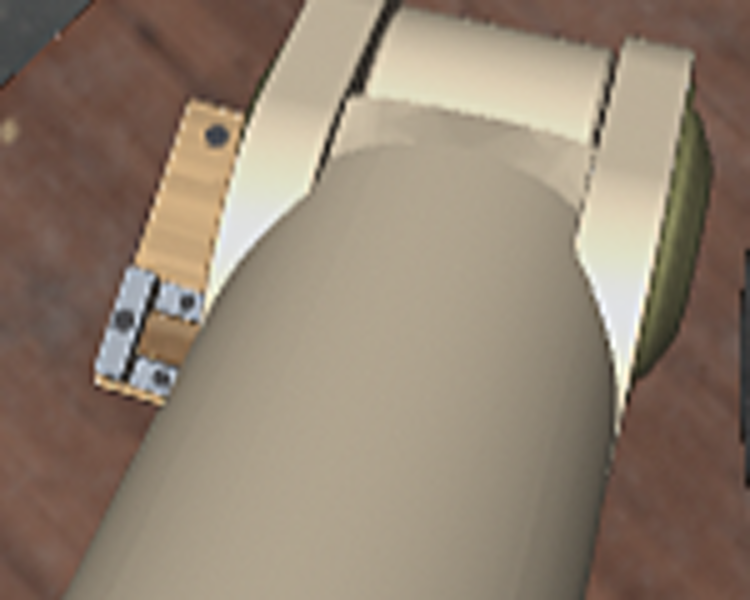

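All three views agree that the blank's front end meets the stop; in the wrist view the tail is at px (277,160) and the front at row ~7. I'll measure the tail and the handle tilt, then work out the handle path.

```bash
python3 - <<'E'
from h import *
c=calibration('wrist');o=np.array([.5122,-.1827]);a=np.radians(-17);R=np.array([[np.cos(a),-np.sin(a)],[np.sin(a),np.cos(a)]])
for u,v,z in [(267,160,.04),(286,160,.04),(276,8,.04),(254,213,.018),(375,213,.018)]:print((R.T@(onz(c,u,v,z)[:2]-o)).round(4))
# handle ball by two views
w=grab_frame('wrist');i=grab_frame('side')
def red(im):
    h=cv2.cvtColor(im,cv2.COLOR_RGB2HSV);m=((h[...,0]<6)|(h[...,0]>174))&(h[...,1]>170)&(h[...,2]>90);return m
m=red(w);m[:,:370]=0;m[120:]=0;v,u=np.nonzero(m);print('wrist red',u.min(),u.max(),v.min(),v.max())
pca=lambda u,v:cv2.minAreaRect(np.c_[u,v].astype(np.float32));print(pca(u,v))
m=red(i);m[:,:210]=0;m[:,250:]=0;m[:190]=0;m[245:]=0;v2,u2=np.nonzero(m);print(pca(u2,v2))
s=calibration('side')
for t in(.2,.25,.3,.35):
  P=lambda r:np.r_[R@[.035+r*np.sin(t),.04]+o,.063+r*np.cos(t)]
  print(t,[np.round(proj(k,P(r)),1) for k in(c,s) for r in(.0865,)])
st=read_state();p=st['position'];print('tcp',p,(R.T@(p[:2]-o)).round(4))
for t,r in [(.1,.105),(.25,.105),(.5,.105),(.75,.105),(1,.105),(1.2,.105),(1.3,.105),(1.4,.105),(1.5,.105)]:
    x=.035+r*np.sin(t)-.009*np.cos(t)-.0075; z=.063+r*np.cos(t)+.009*np.sin(t)
    g=np.r_[R@[x,.04]+o,z];print(t,'jig',round(x,4),'world',g.round(4))
E
```

```text
[-0.0604 -0.0483]
[-0.0396 -0.0483]
[-0.0499  0.0969]
[-0.0781 -0.1165]
[ 0.07   -0.1165]
wrist red 385 484 25 72
((434.8875732421875, 51.27336883544922), (32.15256118774414, 104.02787780761719), 73.0724868774414)
((227.8924102783203, 211.5289764404297), (35.876346588134766, 5.756556034088135), 74.93151092529297)
0.2 [array([425. ,  53.3]), array([227.8, 212.7])]
0.25 [array([430.6,  53.5]), array([226. , 212.9])]
0.3 [array([435.9,  53.8]), array([224.3, 213.2])]
0.35 [array([440.9,  54.1]), array([222.5, 213.5])]
tcp [ 0.44509036 -0.24504043  0.21244353] [-0.046  -0.0792]
0.1 jig 0.029 world [ 0.5517 -0.1529  0.1684]
0.25 jig 0.0448 world [ 0.5667 -0.1575  0.167 ]
0.5 jig 0.0699 world [ 0.5908 -0.1649  0.1595]
0.75 jig 0.0925 world [ 0.6123 -0.1715  0.146 ]
1 jig 0.111 world [ 0.63   -0.1769  0.1273]
1.2 jig 0.1221 world [ 0.6407 -0.1801  0.1094]
1.3 jig 0.1263 world [ 0.6446 -0.1814  0.0998]
1.4 jig 0.1294 world [ 0.6477 -0.1823  0.0897]
1.5 jig 0.1316 world [ 0.6497 -0.1829  0.0794]
```

The tail measures −0.048 to −0.051 against −0.050 expected, so the blank is home. The handle tilt is about 0.2–0.25 rad. Next I'll rise, turn +90° so the fingers' broad side faces the handle, and come in on its jig −x side.

```bash
python3 -m inch '{"dp":[[0,0,20],[0,0,40],[9,10,45],[20,22,45],[34,37,45],[50,54,45],[66,72,45],[80,86,45],[88,95,45],[90,97,45]],"delta_rot":[[0,0,7],[0,0,14],[0,0,21],[0,0,28],[0,0,35],[0,0,42],[0,0,49],[0,0,56],[0,0,63],[0,0,70]],"fingers":[0,0,0,0,0,0,0,0,0,0]}'
```

```text
time: 4.88
position: [0.5362, -0.1453, 0.256]
tool_rot: [[0.596, 0.803, -0.002], [0.803, -0.596, -0.002], [-0.003, -0.0, -1.0]]
wrist_force: [-0.3, -0.6, -0.4]
width: 0.0008
```

```bash
python3 -m inch '{"dp":[[-1,-3,0],[-1,-3,-10],[-1,-3,-25],[-1,-3,-45],[-1,-3,-65],[-1,-3,-80],[-1,-3,-89],[-1,-3,-89]],"delta_rot":[[0,0,7],[0,0,14],[0,0,19.6],[0,0,19.6],[0,0,19.6],[0,0,19.6],[0,0,19.6],[0,0,19.6]],"fingers":[0,0,0,0,0,0,0,0]}'
python3 - <<'E'
from h import *
cv2.imwrite('pics/w4.png',grab_frame('wrist')[:,:,::-1])
i=grab_frame('side')[:,:,::-1][150:310,170:350];cv2.imwrite('pics/s4.png',cv2.resize(i,None,fx=3.7,fy=3.7,interpolation=cv2.INTER_CUBIC))
E
```

```text
time: 5.55
position: [0.5337, -0.1478, 0.1642]
tool_rot: [[0.291, 0.957, -0.006], [0.957, -0.291, -0.001], [-0.003, -0.005, -1.0]]
wrist_force: [-0.6, -0.3, -0.6]
width: 0.0008
```

View pics/w4.png

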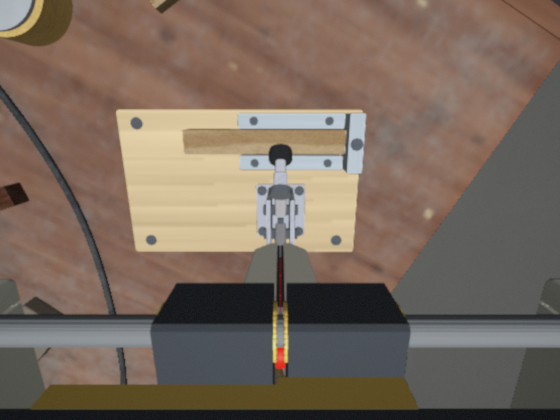

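View pics/s4.png

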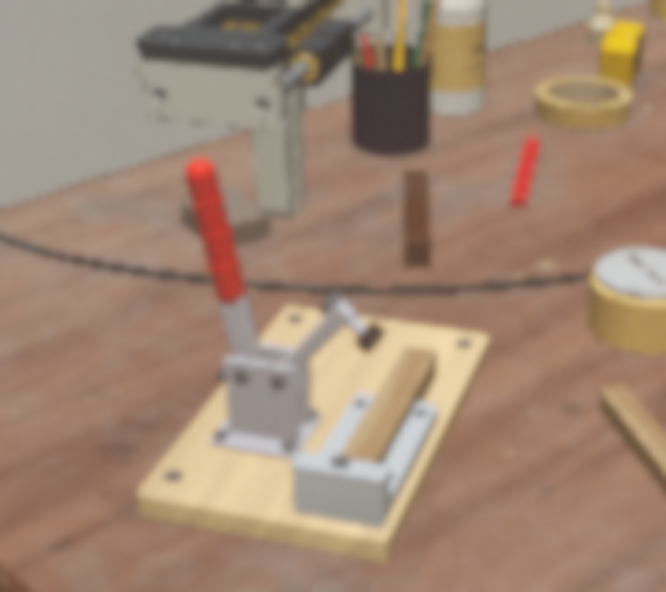

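The tips are on the handle's front side and lined up with it (both at column ~281 in the wrist view), with the blank still against the stop. Now I'll sweep the handle along its arc.

```bash
python3 -m inch '{"dp":[[9,-3,3],[18,-5,3],[26,-8,3],[33,-10,2],[42,-13,0],[50,-15,-3],[57,-17,-5],[65,-19,-9],[72,-22,-13],[79,-24,-18]],"delta_rot":[[0,0,0],[0,0,0],[0,0,0],[0,0,0],[0,0,0],[0,0,0],[0,0,0],[0,0,0],[0,0,0],[0,0,0]],"fingers":[0,0,0,0,0,0,0,0,0,0]}'
python3 - <<'E'
from h import *
i=grab_frame('side')[:,:,::-1][150:310,170:350];cv2.imwrite('pics/s5.png',cv2.resize(i,None,fx=3.7,fy=3.7,interpolation=cv2.INTER_CUBIC))
print(read_state()['position'])
E
```

```text
time: 6.48
position: [0.6136, -0.1718, 0.1479]
tool_rot: [[0.291, 0.957, -0.005], [0.957, -0.291, -0.002], [-0.003, -0.004, -1.0]]
wrist_force: [-8.0, 1.5, 5.3]
width: -0.0
[ 0.61462261 -0.17210337  0.14692524]
```

View pics/s5.png

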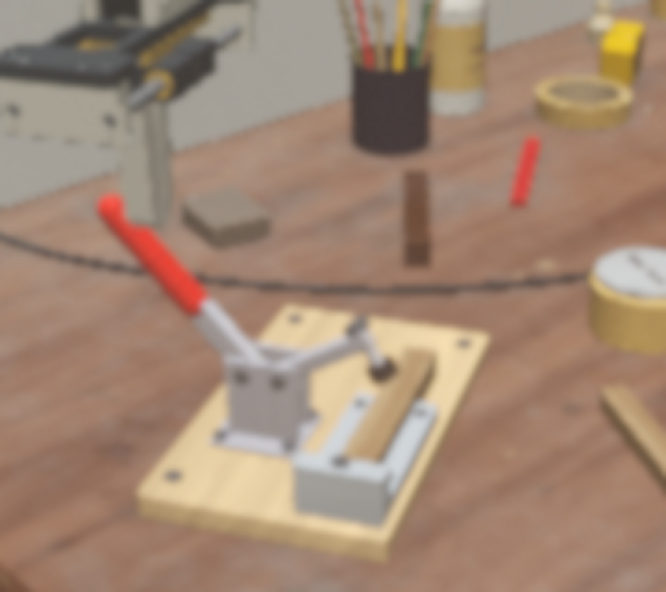

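The handle follows cleanly with a force of about 10 N, and the tips bear on it near px (150,225). I'll carry on past the dead point.

```bash
python3 -m inch '{"dp":[[8,-2,-10],[15,-5,-20],[21,-7,-29],[26,-8,-38],[30,-9,-47],[33,-10,-57],[34,-11,-63],[35,-11,-66],[35,-11,-67],[35,-11,-67]],"delta_rot":[[0,0,0],[0,0,0],[0,0,0],[0,0,0],[0,0,0],[0,0,0],[0,0,0],[0,0,0],[0,0,0],[0,0,0]],"fingers":[0,0,0,0,0,0,0,0,0,0]}'
python3 - <<'E'
from h import *
i=grab_frame('side')[:,:,::-1][150:310,170:350];cv2.imwrite('pics/s6.png',cv2.resize(i,None,fx=3.7,fy=3.7,interpolation=cv2.INTER_CUBIC))
print(read_state()['position'])
E
```

```text
time: 7.37
position: [0.6491, -0.1832, 0.0798]
tool_rot: [[0.291, 0.957, -0.006], [0.957, -0.291, -0.002], [-0.003, -0.005, -1.0]]
wrist_force: [0.1, -0.7, 0.7]
width: 0.0001
[ 0.64937303 -0.18316772  0.07989403]
```

View pics/s6.png

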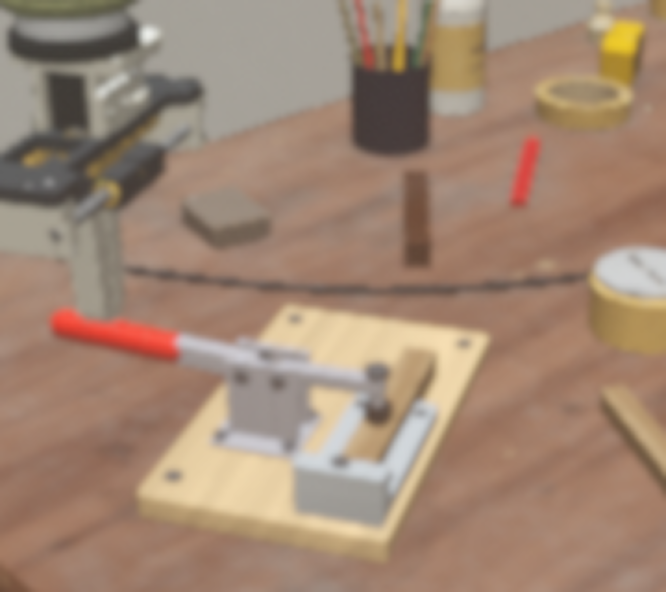

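The handle lies nearly level and the foot is on the blank (px 377,405). I'll lift straight away and look again.

```bash
python3 -m inch '{"dp":[[0,0,15],[0,0,40],[0,0,80],[0,0,120],[10,-20,150],[20,-50,150],[20,-80,150],[20,-110,150],[20,-110,150]],"delta_rot":[[0,0,0],[0,0,0],[0,0,0],[0,0,0],[0,0,0],[0,0,0],[0,0,0],[0,0,0],[0,0,0]],"fingers":[0,0,0,0,0,0,0,0,0]}'
python3 - <<'E'
from h import *
i=grab_frame('side')[:,:,::-1][150:310,170:350];cv2.imwrite('pics/s7.png',cv2.resize(i,None,fx=3.7,fy=3.7,interpolation=cv2.INTER_CUBIC))
i=grab_frame('top')[:,:,::-1][100:320,160:440];cv2.imwrite('pics/t7.png',cv2.resize(i,None,fx=2.7,fy=2.7,interpolation=cv2.INTER_CUBIC))
o=np.array([.5122,-.1827]);a=np.radians(-17);R=np.array([[np.cos(a),-np.sin(a)],[np.sin(a),np.cos(a)]])
s=calibration('side')
for q in(1.0,1.22,1.3):
  t=.2+q;print(q,[((np.array(proj(s,np.r_[R@[.035+r*np.sin(t),.04]+o,.063+r*np.cos(t)]))-[170,150])*3.7).round() for r in(.041,.132)])
E
```

```text
time: 8.17
position: [0.6681, -0.3015, 0.2306]
tool_rot: [[0.299, 0.954, -0.005], [0.954, -0.299, -0.006], [-0.007, -0.003, -1.0]]
wrist_force: [-0.5, -1.2, -1.2]
width: 0.0006
1.0 [array([188., 334.]), array([ 56., 266.])]
1.22 [array([185., 346.]), array([ 49., 305.])]
1.3 [array([185., 350.]), array([ 49., 320.])]
```

View pics/s7.png

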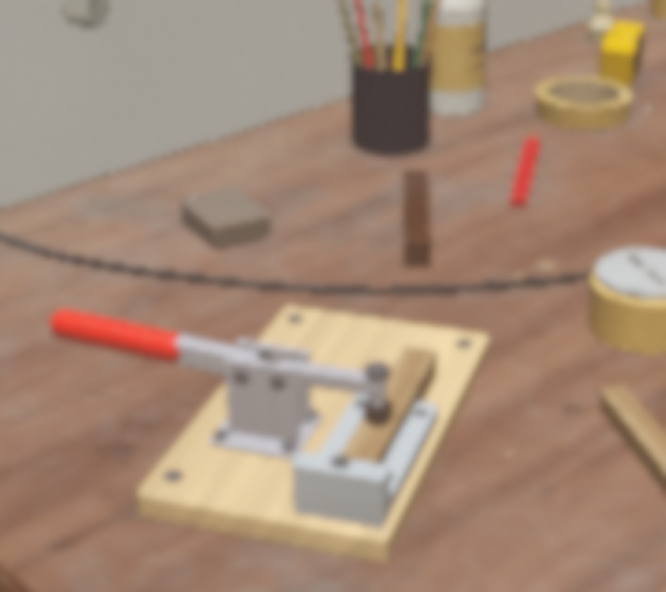

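View pics/t7.png

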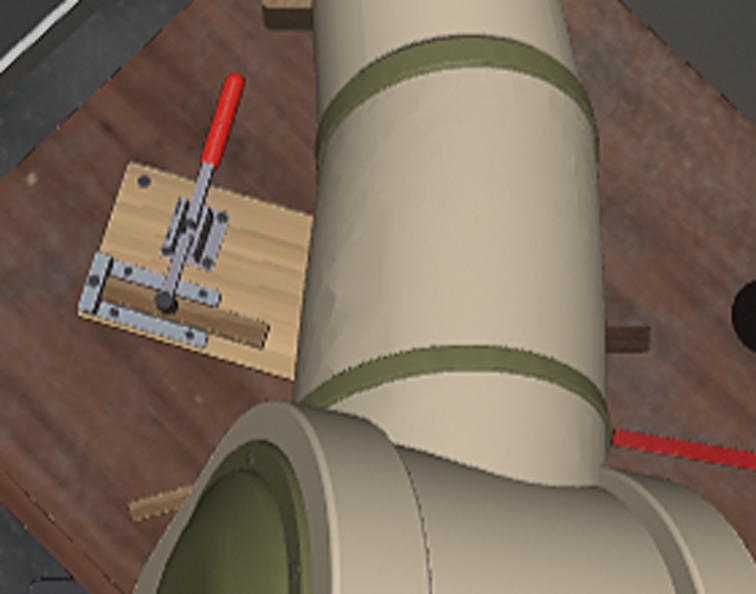

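The handle stays locked by itself: its tip is at side px (~55,322), against (49,320) predicted for 1.3 rad. The foot is on the blank, the blank is against the stop, and the robot is clear. I'm handing in the job.

```bash
python3 -c "
from bench import *
print(read_state()['time'],abs(read_state()['qd']).max());sign_off()"
```

```text
8.2667 0.035497818745998416
the job is handed in; nothing more can be done
```

I pushed the light blank home against the stop with the fingers shut. I then swept the red handle back and down along its arc until it snapped into lock, lifted clear and handed in at about 8.3 s.

**Blank against the stop:** the push ended on about 13 N, straight along the channel. I measured the tail at jig y −48 mm, or about −51 mm after correcting for a camera offset; fully home is −50 mm. In the last pictures the front end still touches the stop.

**Handle lock:** with the robot clear, the handle tip was within a few pixels of where it should be at 1.3 rad.

**Foot on the blank:** the pictures show the rubber foot resting on the blank. I had no way to measure its pressing force.

**Bystanders:** nothing near them was touched. The sanding block, dark blank and tin look unmoved in the side view. In the last top view the arm hid the tin, the sanding block and most of the dark blank.

No check failed. The only disagreement was a 2–3 mm offset between the wrist and top cameras.

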